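# Hang the herb basket on the hook stand

### The arm

A 7-joint arm with a two-finger parallel gripper is mounted at the origin on a cart in front of the work surface, level with it; the furniture and walls round the work are solid. World frame = base frame: x ahead of the robot, y to its left, z up, the work surface at z = 0. Lengths are in mm, angles in rad, forces in N, time in s.
With the tool pointing down it reaches from about 400 to 875 mm from the base axis. Payload 4.4 kg.
Tool frame: the origin (TCP) lies at the very end of the fingers, on their centre line; the grasp point (between the pads) lies 19 mm behind it; z points along the fingers, y is the direction in which the jaws open and shut (so a half turn about z gives the same grasp; the last joint's range is limited). The gripper opens to 85 mm and grips with 20 to 120 N. Pads are 22 mm wide; open, the fingers measure 114 mm over their backs; the gripper's body (76 mm by 85 mm) begins 54 mm behind the grasp point. The pads swing forward as they close: fully open they stand 13 mm farther back than shut.
Start: joints at [1.13, 0.628, 0.038, 1.517, -0.027, 0.996, -0.02], TCP at [237.984, -604.881, 231.313] pointing down, gripper open.
Joint ranges: [-3.06, 3.06], [-0.37, 2.12], [-1.25, 1.32], [0.18, 2.47], [-1.1, 4.24], [0.23, 1.98], [-2.94, 2.94]. Speed limits (rad/s): [2.57, 2.57, 3.14, 3.14, 3.14, 3.14, 3.14].

### API

Orientations are given as [roll, pitch, yaw] about the fixed x, y, z axes, in that order (R = Rz(yaw) Ry(pitch) Rx(roll)).
In Python, from cell import ctrl gives the robot as it stands.
- The arm moves only by the shell command python3 -m crank 'ROWS' [OPENING]. ROWS is JSON, a list that holds one entry, the list of rows, each a list of 6 numbers: the shift along the tool's x, y, z in units of 30 mm (1.0 is 30 mm), then the turn, a rotation vector about the tool's x, y, z in units of 6 degrees (1.0 is 6 degrees). In form: [[[tx, ty, tz, rx, ry, rz], ...]]. A call has 1 to 12 rows; each row shifts and turns the pose as measured when the row begins, along the tool's axes as they then stand; what a row does not reach is not made up. A row lasts 1/12 s, in which the tool goes at most 41.7 mm and 7.16 degrees, less where a joint would pass 70% of its speed; a pose out of reach is approached as far as the arm can. A call is refused whole if a number of a shift passes 1 or a number of a turn 1, either way. A call with a gripper value outside its range is refused whole. OPENING is the gripper command: -1 is fully open, 1 is shut, values between are in proportion, set as the call begins (- or left out, the last holds). The fingers move at their own pace and stop on an object; the grip force is fixed at half the most. Time passes only in rows, so rows that do not move let the fingers close. It gives the time, the measured TCP pose, the force and the opening at its end, in the units of the state.
- ctrl.read_state(): the state, without advancing time (a new reading comes with each control period).
- ctrl.get_image(name): name is "scene" or "top" or "wrist"; returns a dict with "color" (400x640x3 uint8, red, green, blue), "depth" (400x640 float32, mm along the optical axis (not along the pixel's ray), 0 where there is no reading), "camera_matrix" (3x3 intrinsics, pixels), "R" (3x3) and "t" (3): a world point X has camera coordinates R X + t. Camera axes: x right, y down, z forward; pixel columns grow to the right and rows downward; lengths in mm; the calibration is good to about 2 mm. A picture is of the moment at which its call begins.
- ctrl.finish_job(): hands the job in, once; it reports no verdict.
Trained networks look in a picture, given as the dict that the camera call returned (one of the last four; its "shot" number tells which), for a name from the list of things; names that differ only in an ending like _2 or _b are one class to them, and where a whole thing is asked for, a point or a joint stands for the part that bears it (a point fixed in the world has none). Each returns a list of dicts, best first, with "conf" (0 to 1); they miss things now and then, are a little off and sometimes report something else, mostly with a low value. They report only what shows in the picture. A call takes as long as a camera call. They do not tell look-alikes from the thing itself.
- ctrl.search_frame(query, picture): "extent" ([centre column, centre row, width, height] in pixels, round what is visible of it).
The state is a dict: "clock": time; "qpos": joint angles; "qd": joint speeds; "tau": joint torques, N m; "eef_pos": TCP position; "tool_rot": TCP orientation; "force": force on the tool from outside, world axes, zero at the start; "torque": the same for the moment, N m; "width": finger opening in mm.
Only numpy, scipy, OpenCV 4.12 (cv2) and the standard library are available. Lean on these libraries where they do the work, as an engineer would, in place of code of your own. Each camera call takes 0.05 s, during which the arm holds its last target. There are 200 camera calls.

### The job

Pick up the green herb basket and hang it by its wooden handle on the black hook of the stand, with the hook under about the middle of the handle so that the basket hangs level and still, clear of the worktop. Leave the yellow basket standing where it is.

Things in the scene. Friction and masses are not known exactly. Their poses are not given: they have to be found in the camera images.
- green_basket: to be hung: green steel tray 80 (x) x 140 (y) x 50 mm high; fixed wire arch over it in its y-z plane, legs at y = +/-72. On top a level pale wooden sleeve along y, 14 mm thick, 104 long, axis 120 mm above the origin, middle straight above it; 63 mm open between rim and sleeve. Origin: centre of underside, z up; ends alike. 0.25 kg. Gripped about 34 mm beside its middle, the sleeve leaves room for the hook.
- yellow_basket: the yellow basket, of the same shape and size as the green one, with the same origin and axes; stays on the worktop.
- hook_stand: fixed stand: dark wooden foot 120 mm across, 12 high; post and hook of black 8 mm rod. Origin: under the foot on the post axis, z up. Arm runs to its -x (about towards the robot) from 186 mm high at the post, falls to the seat, then turns up to a ball end 93 mm from the post, top 193 mm high. Come on from beyond the ball along +x: sleeve across the arm, above the ball; tray below the arm.
- hook_seat (a point): the lowest place on top of the hook's rod, between the upturned end and the post, where the handle shall rest: 70 mm to -x of the post, 174 mm above the worktop. Same axes as the stand. Keep arm and wrist off the wall cabinet behind: from z = 0.46 m up its doors stand at x = 0.63 m, their knobs reach about x = 0.60 m (y = 0.2 to 0.4).
There are look-alikes about, which are no part of the job. Of the things that look like the hook_stand, the larger one is meant.

How it is judged:
By the outcome, as a careful person would: the job done as asked, in the order asked, and still so for the second after the job is handed in, with the robot touching nothing.
It also fails if it takes over 38 s, if anything falls off the work surface, if the arm or the gripper's body presses on something with over 40 N, if the wrist force passes 120 N, or if a joint passes its speed limit or range.

## Working session

There is one attempt and no reset: what is moved stays moved. The work goes in short steps, Python scripts to look and compute and a shell command to move; the robot and the scene stay as the last step left them, time stands still between calls to the robot, and variables do not carry over. Pictures are saved under pics/ and viewed, about 8 in all and at most 12, crops included, and the job is handed in when it is done.

```bash
ls; mkdir -p pics
cat > h.py <<'E'
import numpy as np, cv2
from cell import ctrl
def shot(n,save=None):
    p=ctrl.get_image(n)
    if save: cv2.imwrite(save,p["color"][...,::-1])
    return p
def cloud(p):
    d=p["depth"].astype(float); K=np.array(p["camera_matrix"]); v,u=np.mgrid[:d.shape[0],:d.shape[1]]
    c=np.stack([(u-K[0,2])/K[0,0]*d,(v-K[1,2])/K[1,1]*d,d],-1)
    w=(c-np.array(p["t"]))@np.array(p["R"]); w[d==0]=np.nan
    return w
E
python3 - <<'E'
from h import *
s=ctrl.read_state(); print(s)
a=shot("scene");b=shot("top")
cv2.imwrite("pics/1.png",np.vstack([a["color"],b["color"]])[...,::-1][:, :] if 0 else cv2.resize(np.vstack([a["color"],b["color"]])[...,::-1],(480,600)))
for n,p in(("scene",a),("top",b)):
  w=cloud(p)
  for q in("green_basket","yellow_basket","hook_stand"):
    for r in ctrl.search_frame(q,p)[:4]:
      c,rr,W,H=r["extent"]; 
      x=w[int(np.clip(rr,0,399)),int(np.clip(c,0,639))]
      print(n,q,round(r["conf"],2),np.round(r["extent"]),np.round(x))
E
```

```text
pics
{'clock': 0.0, 'qpos': array([ 1.1301927 ,  0.62935996,  0.03845097,  1.51839532, -0.02700812,
        0.99629231, -0.01998848]), 'qd': array([-0.00061959, -0.00143814, -0.00026602, -0.00064511,  0.00019419,
       -0.00167933,  0.00022101]), 'tau': array([-7.14262351e-04, -5.63408446e+01,  1.22562837e+00, -1.93448907e+01,
        1.08122971e-02,  1.04656059e-02,  1.13347821e-05]), 'eef_pos': array([ 237.74758587, -604.2719854 ,  230.3715526 ]), 'tool_rot': array([-3.13965614e+00,  2.53517056e-05,  3.74802836e-01]), 'force': array([-0.78784139,  0.03618393, -0.32558545]), 'torque': array([-0.0437909 , -0.05025442,  0.01795334]), 'width': 85.42486774881272}
scene green_basket 0.92 [382. 187.  37.  60.] [ 512. -224.   16.]
scene green_basket 0.57 [323. 201.  60.  67.] [630. -60.  -3.]
scene yellow_basket 0.58 [276. 279.  60.  81.] [510. 290.   4.]
scene hook_stand 0.83 [222. 334.  41.  64.] [491. 477.   6.]
scene hook_stand 0.82 [320. 204.  54.  70.] [623. -41.  -2.]
top green_basket 0.9 [418. 210.  50.  33.] [ 477. -149.  125.]
top yellow_basket 0.97 [272. 208.  49.  35.] [476. 323.  -3.]
top hook_stand 0.57 [222. 210.  27.  31.] [468. 488.   4.]
top hook_stand 0.55 [351. 183.  36.  40.] [570.  59.  21.]
```

View pics/1.png

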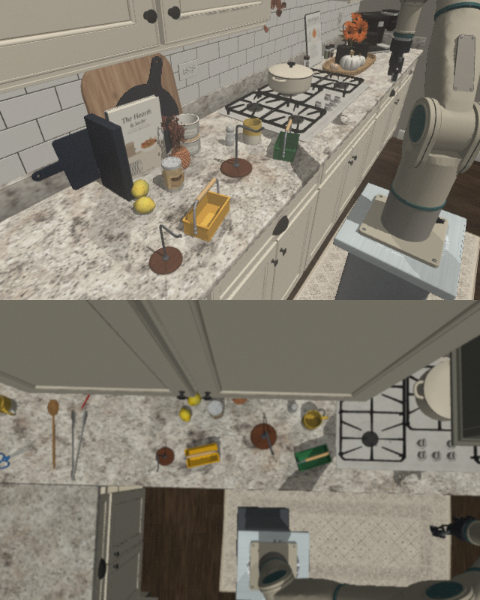

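Run:
```python
from h import *
a=shot("scene");b=shot("top")
s=cv2.resize(a["color"][150:380,180:430],None,fx=3,fy=3,interpolation=cv2.INTER_CUBIC)
t=cv2.resize(b["color"][150:250,180:460],(750,268),interpolation=cv2.INTER_CUBIC)
cv2.imwrite("pics/2.png",cv2.resize(s,(652,600))[...,::-1]);cv2.imwrite("pics/3.png",cv2.resize(b["color"][150:250,190:460],(800,296),interpolation=cv2.INTER_CUBIC)[...,::-1])
np.savez("a.npz",s=cloud(a),t=cloud(b),cs=a["color"],ct=b["color"])
for p in(a,b): print(np.round(-np.array(p["R"]).T@p["t"]),p["camera_matrix"])
```

```text
[ 14. 813. 666.] [[408.21235609   0.         318.33893254]
 [  0.         408.21235609 197.32646092]
 [  0.           0.           1.        ]]
[ 407.  138. 1495.] [[441.89572013   0.         324.25019258]
 [  0.         441.89572013 197.81769834]
 [  0.           0.           1.        ]]
```

View pics/2.png

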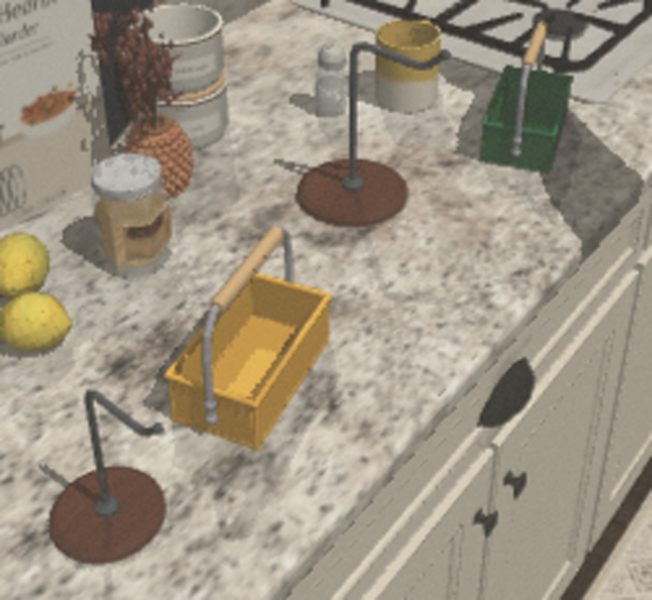

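View pics/3.png

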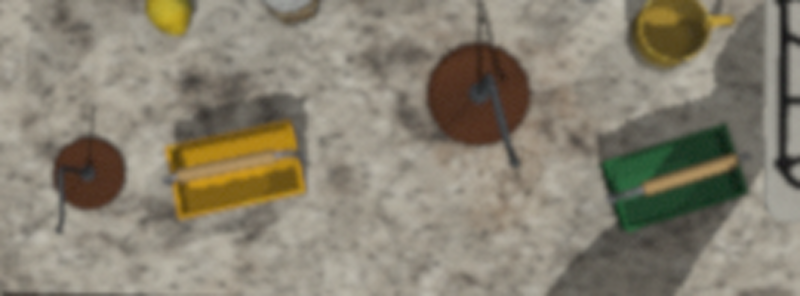

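Run:
```python
import numpy as np,cv2
z=np.load("a.npz")
for n in "st":
    w=z[n];c=z["c"+n].astype(int);R,G,B=c[...,0],c[...,1],c[...,2]
    hsv=cv2.cvtColor(z["c"+n],cv2.COLOR_RGB2HSV)
    x,y,Z=w[...,0],w[...,1],w[...,2]
    reg=(x>400)&(x<600)&(y>-300)&(y<-50)
    m=reg&(Z>108)&(Z<135); P=w[m]; print(n,"sleeve",len(P))
    if len(P)>5:
        r=cv2.minAreaRect(P[:,:2].astype(np.float32)); print(r,np.median(P,0),P.min(0),P.max(0))
        vx,vy,x0,y0=cv2.fitLine(P[:,:2].astype(np.float32),cv2.DIST_HUBER,0,.01,.01).ravel();print("axis",vx,vy,x0,y0,np.degrees(np.arctan2(-vx,vy)))
    m=reg&(hsv[...,0]>50)&(hsv[...,0]<90)&(hsv[...,1]>100)&(Z>35)&(Z<60);P=w[m]
    if len(P)>5: print("rim",len(P),cv2.minAreaRect(P[:,:2].astype(np.float32)))
    reg=(x>450)&(x<650)&(y>-60)&(y<160)
    m=reg&(Z>150)&(Z<215);P=w[m];print(n,"hook",len(P));
    print(np.round(P[np.argsort(P[:,0])][::max(1,len(P)//25)]))
    m=reg&(Z>4)&(Z<20);P=w[m]; print("foot",len(P),cv2.minEnclosingCircle(P[:,:2].astype(np.float32)),P[:,:2].mean(0),P.min(0),P.max(0))
```

```text
s sleeve 103
((476.59649658203125, -153.99354553222656), (12.901939392089844, 119.23225402832031), 18.547771453857422) [ 471.46701751 -144.15330186  124.01458205] [ 456.00419726 -210.53006489  108.20784194] [499.0035492  -98.02041156 127.52563373]
axis 0.31059766 -0.9505415 472.8938 -144.48988 -161.90475
s hook 153
[[478.  27. 187.]
 [482.  34. 183.]
 [484.  27. 191.]
 [488.  34. 184.]
 [492.  33. 179.]
 [496.  34. 175.]
 [500.  38. 175.]
 [507.  37. 170.]
 [510.  37. 172.]
 [515.  39. 168.]
 [521.  44. 174.]
 [527.  40. 173.]
 [529.  45. 175.]
 [535.  46. 176.]
 [539.  49. 176.]
 [543.  52. 179.]
 [548.  50. 180.]
 [553.  51. 181.]
 [558.  53. 178.]
 [562.  56. 181.]
 [566.  59. 178.]
 [568.  57. 182.]
 [570.  54. 151.]
 [571.  57. 170.]
 [572.  56. 172.]
 [574.  58. 169.]]
foot 796 ((570.77197265625, 57.201820373535156), 59.988101959228516) [565.92382268  63.31831798] [512.77016156  -1.69525874   4.13798013] [630.29040166 116.55161617  19.97757664]
t sleeve 172
((482.9854431152344, -163.81362915039062), (13.794504165649414, 138.5157012939453), 18.883813858032227) [ 483.20872855 -16
[... 340 characters left out ...]

 [487.  22. 189.]
 [490.  31. 187.]
 [493.  24. 179.]
 [496.  30. 178.]
 [500.  33. 172.]
 [505.  36. 174.]
 [508.  36. 174.]
 [511.  34. 180.]
 [515.  33. 172.]
 [518.  33. 173.]
 [520.  39. 175.]
 [523.  39. 174.]
 [527.  36. 172.]
 [529.  37. 176.]
 [532.  43. 176.]
 [537.  43. 186.]
 [541.  46. 180.]
 [543.  46. 182.]
 [547.  43. 182.]
 [549.  47. 184.]
 [552.  50. 185.]
 [555.  47. 184.]
 [558.  47. 184.]
 [561.  50. 185.]
 [564.  50. 187.]
 [567.  50. 183.]
 [570.  50. 183.]
 [574.  53. 180.]
 [578.  52. 172.]]
foot 1039 ((548.010498046875, 49.32568359375), 140.18104553222656) [567.39538671  53.50452318] [450.47546369 -59.86292475   4.00238843] [649.04468312 157.51837397  19.86738076]
```

The larger stand is the one meant. It is at scene pixel (320,204), or (351,183) in the top view, and its foot measures 120 mm across. The look-alike at scene (222,334) has a visibly smaller foot. The green basket is at scene (382,187), centre about (482,-162) with yaw 19°. The stand's yaw is about 18°, so the basket only needs translating. Next I move over the grasp point (493,-194) with the tool at yaw 109°.

```bash
python3 -m crank '[[[0.72,-0.54,0,0,0,-1],[0.78,-0.46,0,0,0,-1],[0.82,-0.37,0,0,0,-1],[0.85,-0.28,0,0,0,-1],[0.88,-0.19,0,0,0,-1],[0.89,-0.1,0,0,0,-1],[0.9,0,0,0,0,-1],[0.9,0.09,0,0,0,-1],[0.88,0.18,0,0,0,-1],[0.86,0.27,0,0,0,-1],[0.83,0.36,0,0,0,-1],[0.78,0.44,0,0,0,-1]]]' -1
cat >> h.py <<'E'
from scipy.spatial.transform import Rotation as Ro
def plan(target,rpy_deg):
    s=ctrl.read_state(); R=Ro.from_euler("xyz",s["tool_rot"]); T=Ro.from_euler("xyz",rpy_deg,degrees=True)
    d=R.inv().apply(np.array(target)-s["eef_pos"])/30; dT=T.inv().apply(np.array(target)-s["eef_pos"])/30
    r=np.degrees((R.inv()*T).as_rotvec())/6
    print("t",round(s["clock"],2),"pos",np.round(s["eef_pos"],1),"rpy",np.round(np.degrees(s["tool_rot"]),1),"F",np.round(s["force"],1),"w",round(s["width"],1))
    print("shift now-axes",np.round(d,2),"target-axes",np.round(dT,2),"turn",np.round(r,2))
E
python3 -c "
from h import *
plan([493,-194,200],[180,0,109])"
```

```text
clock: 1.5
eef_pos: [405.6, -323.6, 230.4]
tool_rot: [-3.139, 0.01, 1.676]
force: [0.1, -0.1, -0.7]
width: 85.1
t 1.5 pos [ 405.6 -323.6  230.4] rpy [-179.8    0.6   96. ] F [ 0.1 -0.1 -0.7] w 85.1
shift now-axes [4.   3.36 0.96] target-axes [3.13 4.16 1.01] turn [-0.04  0.1  -2.16]
```

```bash
python3 -m crank '[[[0.66,0.58,0.15,0,0.1,-1],[0.62,0.64,0.15,0,0,-1],[0.58,0.68,0.15,0,0,-0.16],[0.56,0.7,0.15,0,0,0],[0.56,0.7,0.15,0,0,0],[0.3,0.4,0.15,0,0,0],[0,0,0,0,0,0],[0,0,0,0,0,0]]]'
python3 -c "
from h import *
plan([493,-194,101],[180,0,109])
p=shot('wrist','pics/4.png');w=cloud(p)
m=(w[...,2]>112)&(w[...,2]<132)&(np.abs(w[...,0]-482)<60)&(np.abs(w[...,1]+162)<90);P=w[m].astype(np.float32)
print(len(P),cv2.minAreaRect(P[:,:2].copy()),cv2.fitLine(P[:,:2].copy(),cv2.DIST_HUBER,0,.01,.01).ravel(),np.median(P,0))
"
```

```text
clock: 2.17
eef_pos: [493.0, -186.4, 204.2]
tool_rot: [3.138, 0.001, 1.928]
force: [0.1, -0.7, -0.3]
width: 85.4
t 2.17 pos [ 493.  -186.4  204.2] rpy [1.798e+02 1.000e-01 1.105e+02] F [ 0.1 -0.7 -0.3] w 85.4
shift now-axes [-0.24 -0.1   3.44] target-axes [-0.24 -0.08  3.44] turn [0.03 0.01 0.25]
2930 ((480.2933654785156, -161.36769104003906), (14.045364379882812, 133.8683319091797), 18.814191818237305) [ 3.2205880e-01 -9.4671965e-01  4.7802542e+02 -1.5473744e+02] [ 477.7838  -153.87906  125.29434]
```

View pics/4.png

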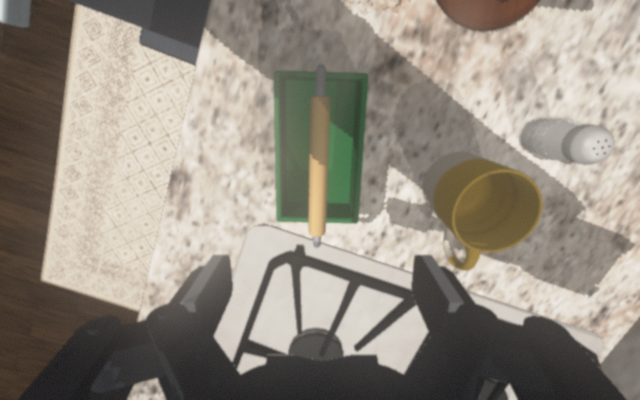

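```bash
python3 -m crank '[[[-0.23,-0.13,0.5,0.03,0,0.25],[0,0,0.7,0,0,0],[0,0,0.7,0,0,0],[0,0,0.7,0,0,0],[0,0,0.5,0,0,0],[0,0,0.25,0,0,0],[0,0,0,0,0,0]]]'
python3 -c "
from h import *
plan([491.5,-194.2,101],[180,0,109])"
```

```text
clock: 2.8
eef_pos: [489.1, -208.6, 103.5]
tool_rot: [3.141, 0.011, 1.883]
force: [0.1, -0.1, 0.4]
width: 85.3
t 2.8 pos [ 489.1 -208.6  103.5] rpy [179.9   0.7 107.9] F [ 0.1 -0.1  0.4] w 85.3
shift now-axes [0.43 0.22 0.08] target-axes [0.43 0.23 0.08] turn [ 0.01  0.11 -0.18]
```

```bash
python3 -m crank '[[[0.4,0.2,0.08,0,0.1,-0.18],[0,0,0,0,0,0],[0,0,0,0,0,0]]]'
python3 -c "
from h import *
plan([491.5,-194.2,101],[180,0,109])"
```

```text
clock: 3.05
eef_pos: [491.3, -196.7, 102.3]
tool_rot: [3.14, 0.002, 1.901]
force: [-0.5, -0.4, 1.2]
width: 85.5
t 3.05 pos [ 491.3 -196.7  102.3] rpy [1.799e+02 1.000e-01 1.089e+02] F [-0.5 -0.4  1.2] w 85.5
shift now-axes [0.08 0.03 0.04] target-axes [0.08 0.03 0.04] turn [ 0.02  0.02 -0.02]
```

```bash
python3 -m crank '[[[0.08,0.03,0.04,0,0,0],[0,0,0,0,0,0],[0,0,0,0,0,0],[0,0,0,0,0,0],[0,0,0,0,0,0],[0,0,0,0,0,0],[0,0,0,0,0,0],[0,0,0,0,0,0],[0,0,0,0,0,0]]]' 1
python3 -m crank '[[[0,0,-0.3,0,0,0],[0,0,-0.5,0,0,0],[0,0,-0.6,0,0,0],[0,0,-0.6,0,0,0],[0,0,-0.6,0,0,0],[0,0,-0.4,0,0,0],[0,0,-0.2,0,0,0],[0,0,0,0,0,0],[0,0,0,0,0,0]]]'
cat >> h.py <<'E'
def sleeve(name,zlo,zhi,save=None):
    p=shot(name,save); w=cloud(p); hsv=cv2.cvtColor(p["color"],cv2.COLOR_RGB2HSV)
    s=ctrl.read_state()["eef_pos"]
    near=(np.abs(w[...,:2]-s[:2]).max(-1)<170)&(w[...,2]>0)&(w[...,2]<260)
    m=near&(hsv[...,0]>=8)&(hsv[...,0]<22)&(hsv[...,1]>70)&(hsv[...,2]>90)&(w[...,2]>zlo)&(w[...,2]<zhi);P=w[m].astype(np.float32)
    if len(P)>8: print(name,"sleeve",len(P),np.round(P.min(0)),np.round(P.max(0)),np.round(cv2.fitLine(P,cv2.DIST_HUBER,0,.01,.01).ravel(),3))
    m=near&(hsv[...,0]>50)&(hsv[...,0]<90)&(hsv[...,1]>100)&(w[...,2]>20);P=w[m].astype(np.float32)
    if len(P)>8: print(name,"green",len(P),np.round(P.min(0)),np.round(P.max(0)),cv2.minAreaRect(P[:,:2].copy()))
    return p
E
python3 -c "
from h import *
plan([0,0,0],[180,0,109])
p=sleeve('wrist',180,240,'pics/5.png')
q=sleeve('scene',180,240)
sleeve('top',180,240)
cv2.imwrite('pics/5.png',np.hstack([cv2.resize(p['color'],(400,250)),cv2.resize(q['color'][120:245,250:450],(400,250))])[...,::-1])
"
```

```text
clock: 3.8
eef_pos: [493.2, -193.9, 104.1]
tool_rot: [3.136, 0.005, 1.901]
force: [0.2, -0.2, -0.1]
width: 11.7
clock: 4.55
eef_pos: [490.1, -193.1, 205.3]
tool_rot: [3.14, 0.002, 1.902]
force: [0.4, -0.3, -1.8]
width: 11.8
t 4.55 pos [ 490.1 -193.1  205.3] rpy [1.799e+02 1.000e-01 1.090e+02] F [ 0.4 -0.3 -1.8] w 11.8
shift now-axes [ 11.42 -13.36   6.8 ] target-axes [ 11.4  -13.35   6.84] turn [ 0.01  0.02 -0.  ]
wrist sleeve 7081 [ 456. -210.  220.] [ 500. -111.  232.] [-3.30000e-01  9.44000e-01 -2.00000e-03  4.76239e+02 -1.54902e+02
  2.27154e+02]
wrist green 1796 [ 468. -237.  102.] [ 532. -105.  155.] ((510.9083557128906, -177.47952270507812), (136.3736572265625, 56.84382247924805), 76.8288803100586)
scene sleeve 58 [ 456. -207.  221.] [ 495. -111.  229.] [-3.27000e-01  9.45000e-01 -4.00000e-03  4.75168e+02 -1.57506e+02
  2.26060e+02]
top sleeve 59 [ 463. -187.  217.] [ 491. -113.  231.] [-2.87000e-01  9.58000e-01  3.10000e-02  4.75961e+02 -1.52694e+02
  2.25725e+02]
top green 726 [ 423. -229.   95.] [530. -85. 253.] ((477.6733093261719, -159.02471923828125), (76.10279083251953, 134.43162536621094), 18.316070556640625)
```

View pics/5.png

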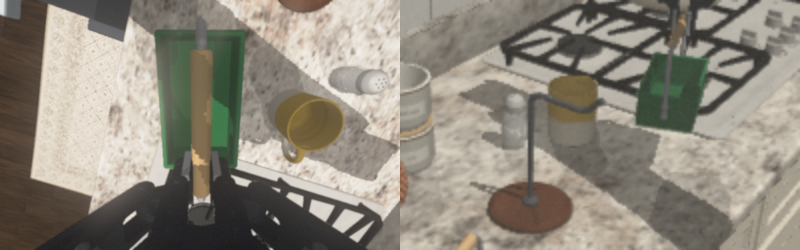

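```bash
python3 -m crank '[[[0.25,0,0.04,0,0,0],[0.5,0,0.04,0,0,0],[0.7,0,0.04,0,0,0],[0.7,0,0.04,0,0,0],[0.7,0,0.04,0,0,0],[0.7,0,0.04,0,0,0],[0.7,0,0,0,0,0],[0.7,0,0,0,0,0],[0.5,-0.05,0,0,0,0],[0.25,0,0,0,0,0],[0,0,0,0,0,0],[0,0,0,0,0,0]]]'
cat > m.py <<'E'
from h import *
import sys
plan([431,-27.5,198],[180,0,109])
ps=[sleeve(n,180,240) for n in("wrist","scene","top")]
for n,p in zip(("wrist","scene","top"),ps):
    w=cloud(p);x,y,z=w[...,0],w[...,1],w[...,2];hsv=cv2.cvtColor(p["color"],cv2.COLOR_RGB2HSV)
    m=(np.hypot(x-571,y-56)<110)&(z>4)&(z<18)&(hsv[...,1]>90)&((hsv[...,0]<12)|(hsv[...,0]>170))
    P=w[m].astype(np.float32)
    if len(P)>20: print(n,"foot",len(P),cv2.minEnclosingCircle(P[:,:2].copy()))
    m=(np.abs((x-571)*-.314+(y-56)*.949)<14)&((x-571)*.949+(y-56)*.314>-105)&((x-571)*.949+(y-56)*.314<-15)&(z>155)&(z<200)&(hsv[...,2]<120)
    P=w[m].astype(np.float32)
    if len(P)>8:
        print(n,"arm",len(P),cv2.fitLine(P[:,:2].copy(),cv2.DIST_HUBER,0,.01,.01).ravel(),P[P[:,0].argmin()],"zmin mean",np.sort(P[:,2])[[0,len(P)//2,-1]])
w,s,t=[p["color"] for p in ps]
cv2.imwrite(sys.argv[1],np.hstack([cv2.resize(w,(400,250)),cv2.resize(s[120:245,230:430],(400,250))])[...,::-1])
E
python3 m.py pics/6.png
```

```text
clock: 5.7
eef_pos: [422.4, -20.4, 189.2]
tool_rot: [-3.128, -0.009, 1.904]
force: [0.1, -1.2, -2.9]
width: 12.0
t 5.7 pos [422.4 -20.4 189.2] rpy [-179.2   -0.5  109.1] F [ 0.1 -1.2 -2.9] w 12.0
shift now-axes [-0.32  0.19 -0.3 ] target-axes [-0.32  0.19 -0.29] turn [-0.13 -0.08  0.02]
wrist sleeve 7293 [388. -38. 184.] [480.  62. 216.] [-3.23000e-01  9.46000e-01  6.00000e-03  4.08603e+02  1.79970e+01
  2.11474e+02]
wrist green 1405 [348.   6.  86.] [447.  88. 141.] ((398.89288330078125, 36.00743865966797), (80.43367004394531, 86.4510726928711), 17.930377960205078)
scene sleeve 99 [389. -36. 184.] [491.  62. 213.] [-3.43000e-01  9.39000e-01 -3.00000e-03  4.07659e+02  1.63940e+01
  2.10774e+02]
top sleeve 76 [392.   1. 203.] [419.  57. 218.] [-3.42000e-01  9.39000e-01  3.80000e-02  4.04856e+02  2.99810e+01
  2.10563e+02]
top green 557 [354. -31.  79.] [455.  83. 239.] ((404.0577087402344, 25.23021697998047), (78.63514709472656, 102.6583480834961), 18.49069595336914)
wrist foot 8586 ((571.2158813476562, 55.38570022583008), 58.827449798583984)
wrist arm 2441 [9.5678890e-01 2.9078338e-01 5.1871985e+02 4.0151920e+01] [477.8856    29.355135 188.35764 ] zmin mean [168.6074  179.4891  193.45695]
scene foot 568 ((568.7318115234375, 58.53282928466797), 58.45302963256836)
scene arm 104 [9.5640045e-01 2.9205862e-01 5.1598260e+02 3.9446087e+01] [478.2638    26.289204 186.33435 ] zmin mean [165.3508  176.31482 191.52089]
top foot 677 ((572.9993896484375, 53.578460693359375), 57.79619598388672)
top arm 74 [9.5376539e-01 3.0055219e-01 5.1828302e+02 3.6424473e+01] [480.92413  27.43809 186.5978 ] zmin mean [167.51883 179.38475 193.01836]
```

View pics/6.png

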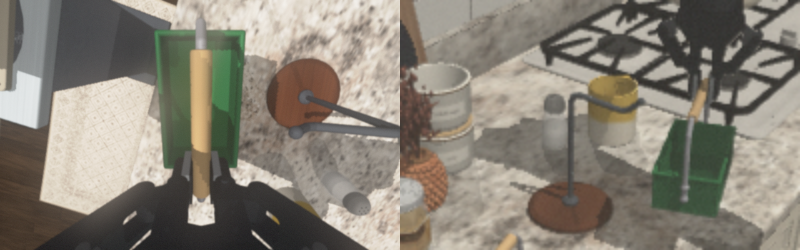

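```bash
python3 -m crank '[[[-0.15,0,-0.2,-0.1,-0.08,0.1],[-0.15,0.1,-0.15,0,0,0.1],[0,0.3,-0.05,0,0,0],[0,0.3,0,0,0,0],[0,0,0,0,0,0],[0,0,0,0,0,0]]]'
python3 -c "
from h import *
plan([516,2.5,199],[180,0,108])"
```

```text
clock: 6.35
eef_pos: [450.7, -27.5, 202.9]
tool_rot: [3.141, 0.003, 1.871]
force: [-0.2, 0.1, -1.7]
width: 12.2
t 6.35 pos [450.7 -27.5 202.9] rpy [179.9   0.2 107.2] F [-0.2  0.1 -1.7] w 12.2
shift now-axes [0.31 2.38 0.13] target-axes [0.28 2.38 0.13] turn [ 0.01  0.03 -0.14]
```

```bash
python3 -m crank '[[[0.1,0.3,0.02,0,0,0],[0.1,0.3,0,0,0,0],[0.05,0.3,0,0,0,0],[0.05,0.3,0,0,0,0],[0,0.3,0,0,0,0],[0,0.3,0,0,0,0],[0,0.3,0,0,0,0],[0,0.15,0,0,0,0],[0,0,0,0,0,0],[0,0,0,0,0,0]]]'
sed -i 's/plan(.*/plan([515,2.4,165],[180,0,107.2])/' m.py
python3 m.py pics/7.png
```

```text
clock: 7.18
eef_pos: [519.9, 6.1, 200.9]
tool_rot: [3.141, 0.001, 1.873]
force: [-0.5, -0.2, -2.0]
width: 11.8
t 7.18 pos [519.9   6.1 200.9] rpy [1.800e+02 1.000e-01 1.073e+02] F [-0.5 -0.2 -2. ] w 11.8
shift now-axes [-0.07 -0.19  1.2 ] target-axes [-0.07 -0.19  1.2 ] turn [0.   0.01 0.02]
wrist sleeve 7322 [488. -12. 212.] [529.  89. 228.] [-3.04000e-01  9.53000e-01 -3.00000e-03  5.07345e+02  4.47270e+01
  2.22789e+02]
wrist green 1810 [521.   2.  98.] [556. 115. 150.] ((531.23291015625, 56.993492126464844), (20.751361846923828, 117.26078033447266), 14.59937572479248)
scene sleeve 104 [488.  -4. 212.] [524.  87. 225.] [-3.28000e-01  9.45000e-01 -1.90000e-02  5.03609e+02  4.72040e+01
  2.21497e+02]
top sleeve 73 [492.  28. 217.] [514.  86. 228.] [-2.83000e-01  9.59000e-01  3.40000e-02  5.03085e+02  5.66930e+01
  2.22542e+02]
top green 510 [454.  -8.  91.] [550. 111. 177.] ((505.2392272949219, 51.788665771484375), (81.04334259033203, 104.4731216430664), 17.712867736816406)
wrist foot 398 ((590.7244873046875, 69.75818634033203), 50.87389373779297)
wrist arm 1809 [9.5534980e-01 2.9547721e-01 5.1910059e+02 4.0440872e+01] [478.87778   30.241703 187.83484 ] zmin mean [170.6006  180.92284 193.34973]
scene arm 98 [9.5694637e-01 2.9026482e-01 5.1346710e+02 3.8911423e+01] [479.49002   28.826519 184.16815 ] zmin mean [165.4465  177.0059  192.31711]
top foot 319 ((582.5845336914062, 61.84129333496094), 54.51696014404297)
top arm 61 [9.5492542e-01 2.9684588e-01 5.2017920e+02 3.6818333e+01] [480.96643   24.537062 187.3097  ] zmin mean [170.85524 178.8702  196.24037]
```

View pics/7.png

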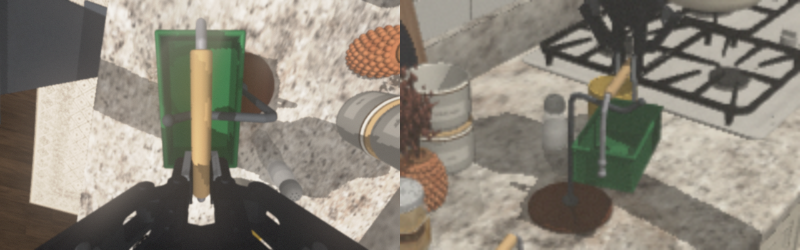

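```bash
python3 -m crank '[[[-0.05,-0.19,0.05,0,0,0],[0,0,0.2,0,0,0],[0,0,0.25,0,0,0],[0,0,0.25,0,0,0],[0,0,0.15,0,0,0],[0,0,0.07,0,0,0],[0,0,0,0,0,0],[0,0,0,0,0,0]]]'
python3 -c "
from h import *
plan([515,2.4,166],[180,0,107.2]);sleeve('wrist',160,240)"
```

```text
clock: 8.0
eef_pos: [512.0, 0.8, 168.5]
tool_rot: [-3.139, 0.002, 1.871]
force: [1.0, 0.9, -0.1]
width: 11.8
t 8.0 pos [512.    0.8 168.5] rpy [-1.799e+02  1.000e-01  1.072e+02] F [ 1.   0.9 -0.1] w 11.8
shift now-axes [0.02 0.11 0.08] target-axes [0.02 0.11 0.08] turn [-0.02  0.01  0.  ]
wrist sleeve 7387 [480. -19. 172.] [549.  84. 235.] [-2.91000e-01  9.57000e-01 -0.00000e+00  4.99295e+02  3.95930e+01
  1.90555e+02]
wrist green 2033 [509.  14.  65.] [541. 111. 119.] ((520.9542236328125, 62.07032012939453), (23.2713623046875, 96.55426025390625), 15.923346519470215)
```

```bash
python3 -m crank '[[[0,0.09,0.03,0,0,0],[0,0,0.04,0,0,0],[0,0,0,0,0,0],[0,0,0,0,0,0]]]'
python3 -c "
from h import *
plan([515,2.4,166],[180,0,107.2]);sleeve('wrist',160,240)"
```

```text
clock: 8.38
eef_pos: [515.3, 2.0, 166.8]
tool_rot: [-3.141, 0.002, 1.871]
force: [-0.3, -0.7, -2.1]
width: 11.7
t 8.38 pos [515.3   2.  166.8] rpy [-1.799e+02  1.000e-01  1.072e+02] F [-0.3 -0.7 -2.1] w 11.7
shift now-axes [ 0.01 -0.01  0.03] target-axes [ 0.01 -0.01  0.03] turn [-0.01  0.02  0.  ]
wrist sleeve 7379 [484. -16. 171.] [551.  85. 234.] [-2.98000e-01  9.55000e-01 -5.00000e-03  5.02877e+02  4.02850e+01
  1.88571e+02]
wrist green 2017 [514.  14.  64.] [545. 112. 116.] ((527.4426879882812, 63.257225036621094), (21.713272094726562, 97.92474365234375), 8.58773136138916)
```

```bash
python3 -m crank '[[[0,0,0.04,0,0,0],[0,0,0.04,0,0,0],[0,0,0,0,0,0]]]'; python3 -m crank '[[[0,0,0.04,0,0,0],[0,0,0,0,0,0],[0,0,0,0,0,0]]]'
```

```text
clock: 8.68
eef_pos: [515.7, 2.0, 165.1]
tool_rot: [3.141, 0.002, 1.871]
force: [-1.0, 1.2, 1.4]
width: 12.1
clock: 8.93
eef_pos: [516.5, 2.2, 164.9]
tool_rot: [3.139, 0.003, 1.871]
force: [-1.0, 0.5, 1.8]
width: 12.0
```

```bash
python3 -m crank '[[[0,0,0,0,0,0],[0,0,0,0,0,0],[0,0,0,0,0,0],[0,0,0,0,0,0]]]' 0.5; python3 -m crank '[[[0,0,0,0,0,0],[0,0,0,0,0,0],[0,0,0,0,0,0],[0,0,0,0,0,0]]]' -0.1
sed -i 's/180,240)/160,240)/' m.py; python3 m.py pics/8.png
```

```text
clock: 9.27
eef_pos: [516.4, 2.2, 164.4]
tool_rot: [3.14, 0.003, 1.871]
force: [0.1, -1.2, 0.0]
width: 21.5
clock: 9.6
eef_pos: [516.2, 2.2, 164.0]
tool_rot: [3.14, 0.002, 1.871]
force: [0.1, 0.2, -0.3]
width: 46.6
t 9.6 pos [516.2   2.2 164. ] rpy [1.799e+02 1.000e-01 1.072e+02] F [ 0.1  0.2 -0.3] w 46.6
shift now-axes [ 0.02 -0.04 -0.03] target-axes [ 0.02 -0.04 -0.03] turn [0.01 0.02 0.  ]
wrist sleeve 7529 [484. -15. 172.] [541.  85. 239.] [-3.14000e-01  9.49000e-01  1.20000e-02  5.03696e+02  4.13450e+01
  1.87418e+02]
wrist green 2033 [514.  13.  62.] [546. 113. 116.] ((527.1541748046875, 63.05295944213867), (23.254056930541992, 101.08036804199219), 13.110674858093262)
scene sleeve 121 [484. -13. 166.] [547.  85. 189.] [-3.24000e-01  9.46000e-01  4.00000e-03  5.01866e+02  3.81770e+01
  1.85823e+02]
top sleeve 70 [488.  25. 176.] [511.  81. 192.] [-2.84000e-01  9.58000e-01 -4.50000e-02  5.00537e+02  5.20360e+01
  1.86492e+02]
top green 493 [452. -12.  55.] [548. 107. 176.] ((501.4740295410156, 47.97115707397461), (78.75074768066406, 108.26011657714844), 14.967218399047852)
wrist foot 2558 ((580.9361572265625, 59.070831298828125), 53.415958404541016)
wrist arm 3144 [9.5625991e-01 2.9251832e-01 5.1923199e+02 4.0555466e+01] [478.98468   28.160196 188.41154 ] zmin mean [169.87294 180.64906 193.42612]
scene foot 70 ((593.8796997070312, 73.3046875), 46.783058166503906)
scene arm 88 [9.5576608e-01 2.9412788e-01 5.1600989e+02 4.0037361e+01] [478.39697   26.367416 189.15672 ] zmin mean [168.39574 178.50589 191.77931]
top foot 361 ((582.3765258789062, 63.95709991455078), 54.27364730834961)
top arm 73 [9.5407194e-01 2.9957768e-01 5.1941553e+02 3.7210552e+01] [480.8794    24.670078 188.84444 ] zmin mean [169.9983  180.32501 195.02197]
```

View pics/8.png

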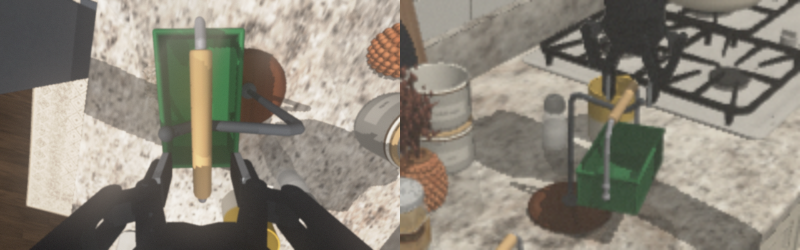

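```bash
python3 -m crank '[[[0,0,-0.2,0,0,0],[0,0,-0.4,0,0,0],[0,0,-0.6,0,0,0],[0,0,-0.7,0,0,0],[0,0,-0.7,0,0,0],[0,-0.3,-0.6,0,0,0],[0,-0.6,-0.2,0,0,0],[0,-0.6,0,0,0,0],[0,-0.4,0,0,0,0],[0,-0.2,0,0,0,0],[0,0,0,0,0,0],[0,0,0,0,0,0]]]'
python3 m.py pics/9.png
python3 - <<'E'
from h import *
a=shot("scene");w=cloud(a)
cv2.imwrite("pics/9.png",cv2.resize(a["color"][130:330,220:430],(630,600),interpolation=cv2.INTER_CUBIC)[...,::-1])
sleeve("top",160,240)
E
```

```text
clock: 10.75
eef_pos: [454.6, -15.8, 275.6]
tool_rot: [3.136, 0.004, 1.873]
force: [0.6, 0.1, -0.3]
width: 46.4
t 10.75 pos [454.6 -15.8 275.6] rpy [179.7   0.2 107.3] F [ 0.6  0.1 -0.3] w 46.4
shift now-axes [-0.01  2.08  3.7 ] target-axes [-0.02  2.1   3.69] turn [0.06 0.03 0.02]
wrist sleeve 2398 [485. -16. 174.] [525.  85. 190.] [-2.76000e-01  9.61000e-01 -2.00000e-03  5.03227e+02  3.73540e+01
  1.87049e+02]
wrist green 1470 [464.   4.  62.] [534.  98. 117.] ((487.88690185546875, 45.010520935058594), (59.709800720214844, 107.138427734375), 19.3837833404541)
scene sleeve 121 [485. -15. 168.] [526.  85. 190.] [-2.94000e-01  9.56000e-01 -1.50000e-02  5.01567e+02  3.73230e+01
  1.85476e+02]
top sleeve 109 [491.  -2. 172.] [521.  81. 193.] [-2.74000e-01  9.62000e-01 -7.00000e-03  5.04338e+02  4.09730e+01
  1.86717e+02]
top green 647 [452. -25.  55.] [559. 107. 174.] ((505.3346862792969, 33.62198257446289), (78.93513488769531, 136.48321533203125), 14.951746940612793)
wrist foot 737 ((594.6278686523438, 56.8689079284668), 51.956459045410156)
wrist arm 912 [9.5479864e-01 2.9725328e-01 5.2023669e+02 4.0565979e+01] [477.92264   27.591093 186.76508 ] zmin mean [171.0188  180.29005 193.1328 ]
scene foot 62 ((588.166015625, 81.25421142578125), 45.91340637207031)
scene arm 87 [9.5468879e-01 2.9760590e-01 5.1172333e+02 3.8375298e+01] [477.38358   27.780783 187.2434  ] zmin mean [168.40193 178.0194  192.1183 ]
top foot 386 ((574.6028442382812, 53.420021057128906), 56.11594772338867)
top arm 69 [9.5212442e-01 3.0571073e-01 5.1608441e+02 3.5731873e+01] [480.7869    27.642502 189.01959 ] zmin mean [167.92818 180.48584 191.93488]
top sleeve 110 [491.  -2. 174.] [520.  81. 193.] [-2.88000e-01  9.57000e-01  1.90000e-02  5.04918e+02  3.88940e+01
  1.86543e+02]
top green 640 [452. -25.  57.] [559. 107. 121.] ((505.2510986328125, 34.050086975097656), (80.27437591552734, 136.9233856201172), 14.997401237487793)
```

View pics/9.png

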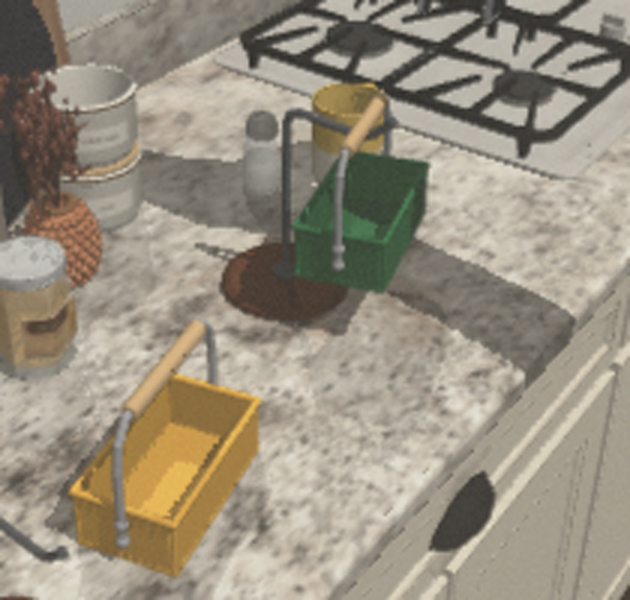

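The basket hangs level on the larger stand's hook, with the handle across the arm at about (365,125) in this crop. The yellow basket has not moved. I'll wait a moment for any swing to die out, then re-check.

```bash
Z='[[[0,0,0,0,0,0],[0,0,0,0,0,0],[0,0,0,0,0,0],[0,0,0,0,0,0],[0,0,0,0,0,0],[0,0,0,0,0,0],[0,0,0,0,0,0],[0,0,0,0,0,0],[0,0,0,0,0,0],[0,0,0,0,0,0],[0,0,0,0,0,0],[0,0,0,0,0,0]]]'
python3 -m crank '[[[0,0,0,0,0,0],[0,0,0,0,0,0],[0,0,0,0,0,0],[0,0,0,0,0,0],[0,0,0,0,0,0],[0,0,0,0,0,0],[0,0,0,0,0,0],[0,0,0,0,0,0],[0,0,0,0,0,0],[0,0,0,0,0,0],[0,0,0,0,0,0],[0,0,0,0,0,0]]]'
python3 -m crank '[[[0,0,0,0,0,0],[0,0,0,0,0,0],[0,0,0,0,0,0],[0,0,0,0,0,0],[0,0,0,0,0,0],[0,0,0,0,0,0],[0,0,0,0,0,0],[0,0,0,0,0,0],[0,0,0,0,0,0],[0,0,0,0,0,0],[0,0,0,0,0,0],[0,0,0,0,0,0]]]'
python3 - <<'E'
from h import *
a=cloud(sleeve("wrist",160,240)); 
for i in range(6): b=cloud(sleeve("top",160,240))
E
```

```text
clock: 12.0
eef_pos: [455.6, -14.8, 274.1]
tool_rot: [3.138, 0.001, 1.875]
force: [-0.0, 0.4, 0.1]
width: 47.0
clock: 13.0
eef_pos: [455.6, -14.8, 274.2]
tool_rot: [3.137, 0.001, 1.875]
force: [-0.9, 0.3, 1.0]
width: 47.4
wrist sleeve 2407 [484. -16. 173.] [526.  85. 190.] [-3.01000e-01  9.54000e-01  7.00000e-03  5.03313e+02  3.68310e+01
  1.87028e+02]
wrist green 1507 [464.   4.  62.] [533.  98. 117.] ((487.0919494628906, 45.466922760009766), (59.252628326416016, 105.90133666992188), 19.895065307617188)
top sleeve 109 [488.  -2. 176.] [523.  81. 194.] [-3.12000e-01  9.50000e-01  8.00000e-03  5.04986e+02  3.72340e+01
  1.86207e+02]
top green 631 [452. -24.  57.] [560. 107. 121.] ((505.2015686035156, 33.762603759765625), (79.22858428955078, 136.1055145263672), 16.290447235107422)
top sleeve 109 [488.  -2. 174.] [523.  81. 192.] [-2.92000e-01  9.56000e-01  1.20000e-02  5.04367e+02  3.94750e+01
  1.86143e+02]
top green 638 [452. -23.  54.] [560. 107. 171.] ((505.66290283203125, 33.888160705566406), (80.0389175415039, 135.68431091308594), 16.757387161254883)
top sleeve 109 [489.  -3. 176
[... 387 characters left out ...]
n 635 [452. -23.  54.] [560. 107. 123.] ((505.391357421875, 33.482940673828125), (79.19154357910156, 136.94960021972656), 16.29568862915039)
top sleeve 109 [489.  -2. 176.] [524.  81. 193.] [-2.87000e-01  9.58000e-01  2.60000e-02  5.05177e+02  3.70280e+01
  1.86317e+02]
top green 636 [452. -23.  56.] [560. 107. 172.] ((505.1738586425781, 34.206504821777344), (79.16905212402344, 135.55694580078125), 15.527079582214355)
top sleeve 108 [488.  -2. 177.] [521.  81. 194.] [-2.97000e-01  9.55000e-01  1.00000e-03  5.04630e+02  3.86880e+01
  1.86577e+02]
top green 640 [452. -25.  55.] [559. 107. 121.] ((505.3569641113281, 33.35475540161133), (80.9692611694336, 136.37554931640625), 16.871129989624023)
```

Still, level and clear of the robot. I'm handing it in.

```bash
python3 -c "
from cell import ctrl
print(ctrl.finish_job())"
```

```text
the job is handed in; nothing more can be done
None
```

The green basket now hangs by its wooden handle on the black hook of the larger stand. I handed the job in at about 13.5 s. I gripped the handle beside its middle, lifted the basket, brought it in over the ball end, lowered it onto the seat, let go and backed away.

- **Position:** the top camera puts the basket's centre at about (505, 34) mm; I measured the hook seat at about (504, 35) mm.
- **Level and still:** the handle is level to within about 1° (single noisy readings up to 1.5°). Six pictures in a row after a 2 s wait agreed within noise.
- **Clear of the worktop:** the handle's top is at about z = 187 mm, which puts the tray's underside about 60 mm up. I worked that out from the basket's size rather than measuring it.
- **Robot and yellow basket:** the gripper is about 90 mm above and well back from the handle, with forces near zero. The yellow basket was never touched and looks unmoved.

None of these checks failed. The cameras differed by 2–4 mm on the hook's position, and I went mainly by the wrist camera.

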